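# Fit the punch rod into the sloping tile-punch stand

### The arm

A 6-joint arm with a two-finger parallel gripper is mounted at the origin on the work surface. World frame = base frame: x ahead of the robot, y to its left, z up, the work surface at z = 0. Lengths are in m, angles in rad, forces in N, time in s.
With the tool pointing down it reaches from about 0.275 to 0.825 m from the base axis. Payload 5.2 kg.
Tool frame: the origin (TCP) lies on the centre line of the jaws, within the pads' length; the fingertips stand nose_length ahead of it and the grasp point (between the pads) lies 2 mm behind it (nose_length is the distance from the TCP to the fingertips, in m); z points along the fingers, y is the line along which they close (so a half turn about z gives the same grasp; the last joint's range is limited). The gripper opens to 93 mm and grips with 3 to 60 N. Pads are 15 mm wide; open, the fingers measure 128 mm over their backs; the gripper's body (75 mm by 188 mm) begins 65 mm behind the grasp point.
Start: joints at [-1.344, 0.259, 1.535, -0, 1.348, -0.203], TCP at [0.229, -0.5, 0.236] pointing down, gripper open.
Joint ranges: [-3.14, 3.14], [-0.91, 2.08], [0.19, 2.58], [-1.22, 4.36], [0.22, 2.71], [-3.12, 3.12]. Speed limits (rad/s): [2.57, 2.57, 3.14, 3.14, 3.14, 3.14].

### API

Orientations are given as a unit quaternion [w, x, y, z].
In Python, from station import observe, get_image, hand_in, cut_out, nose_length gives the robot as it stands.
- The arm moves only by the shell command python3 -m creep 'ROWS' [FORCE]. ROWS is JSON, a list of rows, each a list of 3 entries, a list of its own where there are three numbers: the finger opening in mm, from 0 to 93, then the shift along the tool's x, y, z in mm, then the turn, a rotation vector about the tool's x, y, z in rad. A call has 1 to 10 rows; each row is the pose to reach, as a shift and turn from the pose commanded when the call began, along the tool's axes at that moment; what a row does not reach only later rows make up. A row lasts 1/10 s, in which the tool goes at most 50 mm and 8.59 degrees, less where a joint would pass 70% of its speed; a pose out of reach is approached as far as the arm can. A call with a gripper value outside its range is refused whole. The fingers move at their own pace and stop on an object; FORCE is the grip in N (left out, the last holds). Time passes only in rows, so rows that repeat a pose let the fingers close. It gives the time, the measured TCP pose, the force, the opening and the grip force at its end, in the units of the state.
- observe(): the state, without advancing time (a new reading comes with each control period).
- get_image(name): name is "side" or "top"; returns a dict with "pixels" (480x640x3 uint8, red, green, blue), "depth" (480x640 float32, m along the optical axis (not along the pixel's ray), 0 where there is no reading), "intrinsics" (3x3 intrinsics, pixels), "eye" and "rotation" of the camera in the world. Camera axes: x right, y down, z forward; pixel columns grow to the right and rows downward; lengths in m; the calibration is good to about 2 mm. A picture is of the moment at which its call begins.
- hand_in(): hands the job in; it is judged then, once.
Trained networks look in a picture, given as the dict that the camera call returned (one of the last four; its "shot" number tells which), for a name from the list of things; names that differ only in an ending like _2 or _b are one class to them, and where a whole thing is asked for, a point or a joint stands for the part that bears it (a point fixed in the world has none). Each returns a list of dicts, best first, with "conf" (0 to 1); they miss things now and then, are a little off and sometimes report something else, mostly with a low value. They report only what shows in the picture. A call takes as long as a camera call. They do not tell look-alikes from the thing itself.
- cut_out(label, picture): "region" (480x640 bool, what is visible of it) and "box" ([left, top, right, bottom] in pixels, round what is visible of it).
The state is a dict: "t": time; "joint_pos": joint angles; "joint_vel": joint speeds; "joint_efforts": joint torques, N m; "ee_pos": TCP position; "orientation": TCP orientation; "wrist_force": force on the tool from outside, world axes, zero at the start; "wrist_torque": the same for the moment, N m; "grip_width": finger opening in m; "finger_force": force on a finger pad.
Only numpy, scipy, OpenCV 4.12 (cv2) and the standard library are available. Lean on these libraries where they do the work, as an engineer would, in place of code of your own. Each camera call takes 0.05 s, during which the arm holds its last target. There are 200 camera calls.

### The job

Get the tile punch ready: pull the wooden dust plug out of the stand's upper guide and put it in the white dish, then take the long punch rod from the wooden rack and thread it down through both guide bars of the stand until its collar sits fully home on the upper bar. Lower the rod in under control instead of letting it drop, let go of everything, and leave the other things on the table where they are.

Things in the scene. Friction and masses are not known exactly. Their poses are not given: they have to be found in the camera images.
- upper_hole (a point): Centre of the hole's mouth on the top face of the stand's upper guide bar, 165 mm above the table. Round through hole, 15 mm across; its axis leans 30 degrees from vertical, top towards the robot. Axes: z along the hole axis, up and out; y along the bar, level; x across the bar, away from the robot and upward. At the start the dust plug stands in it.
- stand: Fixed tile-punch stand, yaw varies: steel base plate 170 x 150 mm, sloping plywood bed with a clay tile, two steel posts, two aluminium guide bars (122 x 36 x 12 mm) between the posts, square to the hole axis. Posts are parallel to it, 52 mm either side; their nuts rise 5 mm over the upper bar, nothing is higher. Origin on the table, 50 mm beyond upper_hole (its x), z up.
- lower_hole (a point): Centre of the mouth of the hole in the lower guide bar, 60 mm below upper_hole along the same axis; same axes. The bar is 12 mm thick and its hole 15 mm across; the tile on the bed lies 70 mm below this point along the axis.
- plug_grip (a point): Grasp point on the loose wooden dust plug (about 30 g); z along the plug to its knob end. Knob: cylinder 22 mm across, from 22 mm below this point to 16 mm above. Below it a flange 30 mm across, 6 mm thick rests on the upper bar (its underside 28 mm below this point) and a 12 mm spigot reaches 44 mm below this point, loose in the hole. It pulls straight out along the axis.
- rod_grip (a point): Middle of the wooden handle (round, 24 mm across, 60 mm long) of the punch rod (about 0.18 kg); z to the handle's end. From 32 to 40 mm below is a steel collar 28 mm across, then a steel rod 12 mm across down to 165 mm below, tapering to 5 mm over the last 8 mm. At the start it hangs upright by the collar in one of the rack's two holes (either); lift over 130 mm to clear.
- rod_collar (a point): Centre of the underside of the punch rod's collar, on the rod's axis, 40 mm below rod_grip; z along the rod to the handle.
- rod_tip (a point): The punch rod's tip, 125 mm below rod_collar on its axis.
- rack: Fixed wooden rack, 174 mm long (its x axis) and 80 mm wide, a board 140 mm above the table on two end panels, with two holes of 15 mm at 42 mm either side of its centre along x. Origin at the centre of its underside on the table. It stands on the left or the right of the stand, the dish on the other side.
- dish: Loose white round bowl, rim radius 62 mm, 30 mm high, inner floor 5 mm above the table and about 50 mm across; origin at the centre of its underside.
- spike: Bystander: short spike tool with a round ball knob 34 mm across, hanging in the rack's other hole (the top of its ball 38 mm above the rack's board). Origin on the board's top. Leave it.
- needle: Bystander: needle tool with a wooden handle, 130 mm long, 11 mm thick, lying on the table; origin at the middle of its underside.
- offcut_a: Bystander: triangular clay offcut about 45 mm across and 9 mm thick on the table; origin at its underside.
- offcut_b: Bystander: another clay offcut of the same size; origin at its underside.
- jar: Bystander: glass jar with a white lid, 56 mm across, 75 mm high; origin at the centre of its underside.
- cup: Bystander: terracotta cup, 70 mm across, 80 mm high; origin at the centre of its underside.
- rod: The punch rod as a whole; origin at rod_collar, same axes.
- plug: The dust plug as a whole; origin at the centre of its flange's underside, 28 mm below plug_grip, same axes.
Mind the look-alikes: they are no part of the job. Leave any blue or yellow look-alike of the plug alone.

How it is judged:
By the outcome, as a careful person would: the job done as asked, in the order asked, and still so for the second after the job is handed in, with the robot touching nothing.
It also fails if it takes over 59 s, if anything falls off the work surface, if the arm or the gripper's body presses on something with over 40 N, if the wrist force passes 120 N, or if a joint passes its speed limit or range.

## Working session

There is one attempt and no reset: what is moved stays moved. The work goes in short steps, Python scripts to look and compute and a shell command to move; the robot and the scene stay as the last step left them, time stands still between calls to the robot, and variables do not carry over. Pictures are saved under pics/ and viewed, at most 10 in all, crops included, and the job is handed in when it is done.

```bash
ls; mkdir -p pics; cat > h.py <<'E'
import numpy as np, cv2
from station import *
from scipy.spatial.transform import Rotation as R
def save(im,name,box=None,s=1):
    p=im["pixels"][:,:,::-1]
    if box: p=p[box[1]:box[3],box[0]:box[2]]
    cv2.imwrite("pics/"+name,cv2.resize(p,None,fx=s,fy=s,interpolation=cv2.INTER_CUBIC))
def cloud(im):
    d=im["depth"];K=np.array(im["intrinsics"]);v,u=np.mgrid[:480,:640]
    P=np.stack([(u-K[0,2])/K[0,0]*d,(v-K[1,2])/K[1,1]*d,d],-1)
    return P@np.array(im["rotation"]).T+np.array(im["eye"])
def proj(im,p):
    q=(np.array(p)-im["eye"])@np.array(im["rotation"]);K=np.array(im["intrinsics"])
    return (K@q)[:2]/q[2]
E
python3 - <<'E'
from h import *
o=observe();print(o['ee_pos'],o['orientation'],nose_length)
for n in("side","top"):
    im=get_image(n);save(im,n+"0.png");print(n,im["eye"],np.round(im["rotation"],3).tolist(),np.round(im["intrinsics"],1).tolist())
    C=cloud(im)
    for l in("plug","rod","rack","dish","stand","spike","jar","cup","needle","offcut_a"):
        for r in cut_out(l,im)[:3]:
            m=r["region"]&(im["depth"]>0)
            print(l,round(r["conf"],2),np.round(r["box"]).tolist(),np.round(np.median(C[m],0),3),np.round(np.percentile(C[m],[2,98],axis=0),3).tolist() if m.any() else 0)
E
```

```text
pics
[ 0.22908117 -0.49947972  0.23483808] [-8.70953384e-04  9.76997069e-01  2.13250951e-01 -9.06378698e-06] 0.017
side [0.42736362 0.87239536 0.95296291] [0.04, -0.098, 0.913, -0.395] [[537.4, 0.0, 323.9], [0.0, 537.4, 239.5], [0.0, 0.0, 1.0]]Traceback (most recent call last):
  File "<stdin>", line 5, in <module>
  File "h.py", line 11, in cloud
    return P@np.array(im["rotation"]).T+np.array(im["eye"])
           ~^~~~~~~~~~~~~~~~~~~~~~~~~~~
ValueError: matmul: Input operand 1 has a mismatch in its core dimension 0, with gufunc signature (n?,k),(k,m?)->(n?,m?) (size 4 is different from 3)
```

```bash
sed -i 's/np.array(im\["rotation"\])/rot(im)/' h.py; cat >> h.py <<'E'
def rot(im): return R.from_quat(im["rotation"],scalar_first=True).as_matrix()
E
python3 - <<'E'
from h import *
for n in("side","top"):
    im=get_image(n);save(im,n+"0.png");print(n,im["eye"],np.round(im["rotation"],3).tolist())
    C=cloud(im)
    for l in("plug","rod","rack","dish","stand","spike","jar","cup","needle","offcut_a"):
        for r in cut_out(l,im)[:3]:
            m=r["region"]&(im["depth"]>0)
            print(l,round(r["conf"],2),np.round(r["box"]).tolist(),np.round(np.median(C[m],0),3),np.round(np.percentile(C[m],[2,98],axis=0),3).tolist() if m.any() else 0)
E
```

```text
side [0.42736362 0.87239536 0.95296291] [0.04, -0.098, 0.913, -0.395]
plug 0.69 [216.0, 289.0, 233.0, 312.0] [0.809 0.155 0.021] [[0.798, 0.121, 0.001], [0.826, 0.176, 0.031]]
plug 0.62 [240.0, 257.0, 259.0, 277.0] [0.786 0.03  0.021] [[0.771, -0.003, -0.001], [0.803, 0.054, 0.031]]
plug 0.53 [346.0, 220.0, 362.0, 240.0] [0.544 0.027 0.185] [[0.527, 0.014, 0.162], [0.564, 0.035, 0.207]]
rod 0.92 [389.0, 141.0, 402.0, 202.0] [ 0.487 -0.275  0.164] [[0.476, -0.288, 0.027], [0.498, -0.268, 0.209]]
rack 0.68 [390.0, 284.0, 438.0, 302.0] [0.393 0.02  0.009] [[0.339, 0.006, 0.003], [0.444, 0.036, 0.013]]
rack 0.58 [341.0, 158.0, 412.0, 216.0] [ 0.525 -0.262  0.052] [[0.441, -0.313, 0.004], [0.608, -0.232, 0.143]]
rack 0.28 [404.0, 247.0, 421.0, 257.0] [ 0.401 -0.121  0.009] [[0.388, -0.14, -0.0], [0.423, -0.104, 0.013]]
dish 0.83 [318.0, 342.0, 380.0, 396.0] [0.5   0.262 0.016] [[0.444, 0.214, 0.001], [0.555, 0.324, 0.032]]
stand 0.76 [275.0, 213.0, 359.0, 304.0] [0.604 0.043 0.043] [[0.541, -0.057, 0.005], [0.705, 0.082, 0.172]]
stand 0.52 [288.0, 211.0, 362.0, 297.0] [0.604 0.036 0.066] 
[... 2252 characters left out ...]
 -0.252, 0.014], [0.722, -0.204, 0.08]]
jar 0.64 [458.0, 238.0, 477.0, 254.0] [ 0.569 -0.27   0.175] [[0.556, -0.286, 0.164], [0.584, -0.258, 0.18]]
cup 0.9 [196.0, 150.0, 236.0, 188.0] [0.729 0.235 0.041] [[0.693, 0.194, 0.003], [0.755, 0.257, 0.083]]
needle 0.81 [306.0, 299.0, 322.0, 354.0] [0.39  0.015 0.01 ] [[0.338, -0.002, 0.003], [0.448, 0.03, 0.014]]
offcut_a 0.52 [462.0, 284.0, 486.0, 300.0] [ 0.488 -0.278  0.199] [[0.475, -0.294, 0.144], [0.498, -0.272, 0.211]]
offcut_a 0.5 [259.0, 301.0, 279.0, 318.0] [0.421 0.113 0.009] [[0.405, 0.091, -0.001], [0.439, 0.126, 0.013]]
offcut_a 0.47 [366.0, 312.0, 387.0, 327.0] [ 0.4   -0.126  0.01 ] [[0.389, -0.141, 0.004], [0.419, -0.108, 0.014]]
```

View pics/side0.png

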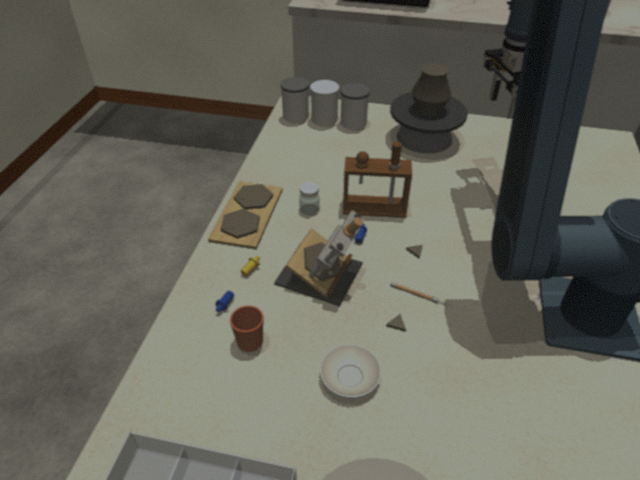

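View pics/top0.png

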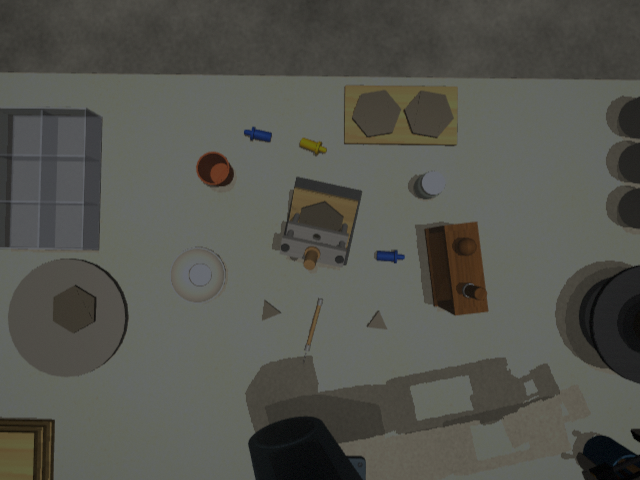

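```bash
python3 - <<'E'
from h import *
im=get_image("top");si=get_image("side")
save(im,"crop1.png",(265,165,495,325),3.4)
S={}
for n,i in(("top",im),("side",si)):
    C=cloud(i); m=(i["depth"]>0)
    P=C[m&(abs(C[...,0]-.57)<.1)&(abs(C[...,1])<.1)&(C[...,2]>.13)&(C[...,2]<.19)]
    rng=np.random.default_rng(0);best=0
    for _ in range(3000):
        a=P[rng.choice(len(P),3,False)];nn=np.cross(a[1]-a[0],a[2]-a[0]);l=np.linalg.norm(nn)
        if l<1e-6: continue
        nn/=l;nn*=np.sign(nn[2])
        if abs(np.degrees(np.arccos(nn[2]))-30)>5: continue
        k=abs((P-a[0])@nn)<.0015
        if k.sum()>best: best=k.sum();K=k;
    Q=P[K];c=Q.mean(0);nn=np.linalg.svd(Q-c)[2][2];nn*=np.sign(nn[2])
    y=np.cross([0,0,1],nn);y/=np.linalg.norm(y); y=-y if y[1]<0 else y; x=np.cross(y,nn)
    print(n,best,"normal",nn.round(4),"tilt",np.degrees(np.arccos(nn[2])),"yaw from normal",np.degrees(np.arctan2(-nn[1],-nn[0])))
    L=(Q-c)@np.c_[x,y,nn]
    r=cv2.minAreaRect((L[:,:2]*1000).astype(np.float32));print("rect",r)
    cc=c+x*r[0][0]/1000+y*r[0][1]/1000;print("centre",cc.round(4))
    # rod handle, spike
    T=C[m&(abs(C[...,0]-.488)<.03)&(abs(C[...,1]+.28)<.03)&(C[...,2]>.2)]
    print("rod top",cv2.minEnclosingCircle((T[T[:,2]>T[:,2].max()-.006][:,:2]*1000).astype(np.float32)),T[:,2].max())
    B=C[m&(abs(C[...,0]-.527)<.1)&(abs(C[...,1]+.27)<.06)&(abs(C[...,2]-.141)<.004)]
    print("rack",cv2.minAreaRect((B[:,:2]*1000).astype(np.float32)),B[:,2].mean())
    T=C[m&(abs(C[...,0]-.545)<.03)&(abs(C[...,1]-.02)<.03)&(C[...,2]>.185)]
    print("plug",T.mean(0),T[:,2].max(),len(T))
    D=C[m&(np.hypot(C[...,0]-.5,C[...,1]-.27)<.08)&(C[...,2]>.026)&(C[...,2]<.05)]
    print("dish",cv2.minEnclosingCircle((D[:,:2]*1000).astype(np.float32)))
E
```

```text
top 608 normal [-0.5017  0.1     0.8593] tilt 30.76731805939834 yaw from normal -11.271824605007724
rect ((-1.6317691802978516, -1.4826927185058594), (122.1056900024414, 38.42927551269531), 89.5246810913086)
centre [0.5539 0.0148 0.1659]
rod top ((486.41748046875, -284.7850646972656), 11.555068016052246) 0.21243371686610468
rack ((527.7967529296875, -279.5044860839844), (174.17005920410156, 65.51190948486328), 7.593886375427246) 0.14126558186007593
plug [0.53963711 0.01749885 0.19995083] 0.21093762400368887 187
dish ((499.7784423828125, 267.7142028808594), 61.88450622558594)
side 276 normal [-0.4897  0.0991  0.8663] tilt 29.972452605358 yaw from normal -11.440038067981975
rect ((-2.2398605346679688, -11.954902648925781), (122.97160339355469, 36.38619613647461), 89.97071838378906)
centre [0.5546 0.0189 0.1659]
rod top ((486.896240234375, -277.88397216796875), 11.117399215698242) 0.21174273448388425
rack ((527.9522705078125, -273.6878967285156), (173.75807189941406, 76.1592025756836), 6.731078624725342) 0.1403833074211603
plug [0.5383737  0.0258221  0.19837001] 0.20984104407319604 131
dish ((500.2815246582031, 270.7087707519531), 62.87468338012695)
```

View pics/crop1.png

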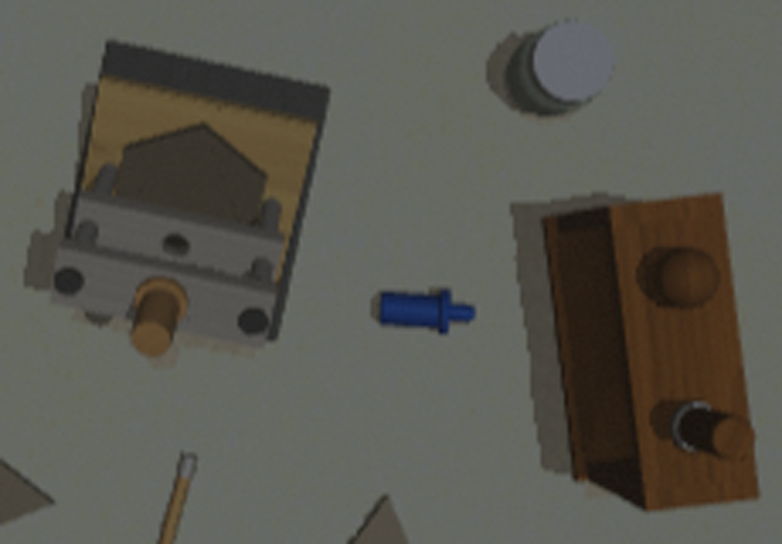

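The wooden plug is in the stand at crop (160,310), top pixel (311,258). Its look-alikes are blue at (390,256) and (258,134) and yellow at (312,146). The rod is at (475,291), and the ball spike beside it is at (464,246). Next I'll approach above the plug.

```bash
cat >> h.py <<'E'
def frame(psi,tilt,flip=1):
    p,t=np.radians(psi),np.radians(tilt)
    n=np.array([-np.sin(t)*np.cos(p),-np.sin(t)*np.sin(p),np.cos(t)]);by=np.array([-np.sin(p),np.cos(p),0])
    z=-n;y=-by*flip;return np.c_[np.cross(y,z),y,z]
def go(grasp,F):
    o=observe();Rc=R.from_quat(o["orientation"],scalar_first=True).as_matrix()
    p=np.array(grasp)+F[:,2]*.002-np.array(o["ee_pos"])
    print("t",round(o["t"],2),"shift",(Rc.T@p*1000).round(1),"turn",R.from_matrix(Rc.T@F).as_rotvec().round(4),"world",(p*1000).round(1))
E
python3 - <<'E'
from h import *
H=np.array([.554,.017,.166]);F=frame(-11.35,30);n=-F[:,2]
o=observe();Rc=R.from_quat(o["orientation"],scalar_first=True).as_matrix();print((Rc.T@[0,0,.1]).round(3))
go(H+n*.12,F);go(H+n*.12+[-.1,-.1,.1],F)
E
```

```text
[ 0.  -0.  -0.1]
t 1.25 shift [ 462.9 -369.3  -32.5] turn [-0.1644  0.5061  0.6133] world [267.  528.6  32.6]
t 1.25 shift [ 330.3 -320.  -132.5] turn [-0.1644  0.5061  0.6133] world [167.  428.6 132.6]
```

```bash
python3 -m creep '[[93,[0,0,-50],[0,0,0]],[93,[40,-30,-100],[0,0,0]],[60,[330,-320,-132],[-0.1644,0.5061,0.6133]],[60,[330,-320,-132],[-0.1644,0.5061,0.6133]],[60,[330,-320,-132],[-0.1644,0.5061,0.6133]],[60,[330,-320,-132],[-0.1644,0.5061,0.6133]],[60,[330,-320,-132],[-0.1644,0.5061,0.6133]],[60,[330,-320,-132],[-0.1644,0.5061,0.6133]],[60,[330,-320,-132],[-0.1644,0.5061,0.6133]],[60,[330,-320,-132],[-0.1644,0.5061,0.6133]]]' 20
python3 - <<'E'
from h import *
H=np.array([.554,.017,.166]);F=frame(-11.35,30);n=-F[:,2]
go(H+n*.085,F)
E
```

```text
t: 2.25
ee_pos: [0.3829, -0.1034, 0.3644]
orientation: [0.027, 0.961, -0.097, 0.258]
wrist_force: [1.4, 0.1, 0.3]
grip_width: 0.0601
finger_force: 0.0
t 2.25 shift [  25.  -152.2  160.5] turn [ 0.0027 -0.0013 -0.0022] world [ 130.4  128.5 -126.5]
```

```bash
python3 -m creep '[[45,[25,-152,160],[0,0,0]],[45,[25,-152,160],[0,0,0]],[45,[25,-152,160],[0,0,0]],[45,[25,-152,160],[0,0,0]],[45,[25,-152,160],[0,0,0]],[45,[25,-152,160],[0,0,0]],[45,[25,-152,160],[0,0,0]]]'
python3 - <<'E'
from h import *
H=np.array([.554,.017,.166]);F=frame(-11.35,30);n=-F[:,2]
go(H+n*.028,F)
o=observe();e=np.array(o["ee_pos"]);Rc=R.from_quat(o["orientation"],scalar_first=True).as_matrix()
for nm in("top","side"):
    im=get_image(nm);a=proj(im,e+Rc[:,2]*.017).round(1);b=proj(im,H+n*.044).round(1);print(nm,"tip",a,"plugtop",b)
    u,v=map(int,b);p=im["pixels"].copy()
    for q,c in((a,(255,0,0)),(b,(0,255,0)),(proj(im,H+n*.006),(0,255,255)),(proj(im,e),(255,0,255))): cv2.circle(p,(int(round(q[0])),int(round(q[1]))),1,c,-1)
    cv2.imwrite(f"pics/{nm}1.png",cv2.resize(p[v-50:v+50,u-60:u+60,::-1],None,fx=6,fy=6,interpolation=cv2.INTER_NEAREST))
a,b=[cv2.imread(f"pics/{k}1.png") for k in("top","side")];cv2.imwrite("pics/both1.png",cv2.resize(np.hstack([a,b]),(800,333)))
E
```

```text
t: 2.95
ee_pos: [0.5126, 0.0245, 0.2368]
orientation: [0.025, 0.962, -0.095, 0.256]
wrist_force: [0.7, -1.1, 0.1]
grip_width: 0.0451
finger_force: 0.0
t 2.95 shift [ 1.2 -0.8 56.3] turn [-0.0004  0.0034  0.0016] world [ 28.7  -4.9 -48.3]
top tip [306.4 271.1] plugtop [307.7 264.1]
side tip [363.9 215.2] plugtop [358.1 220.5]
```

View pics/both1.png

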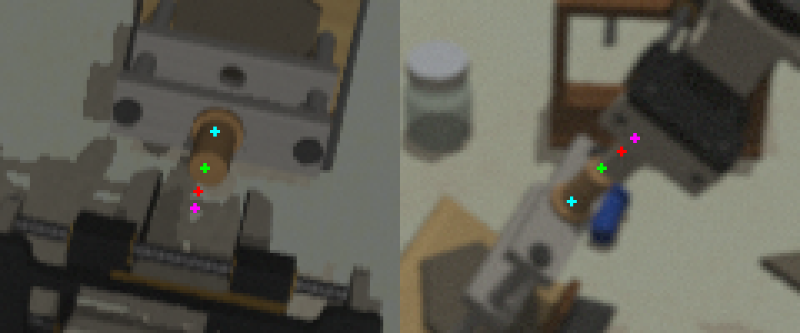

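The top view shows the plug at crop (210,170), with the open jaws straddling its axis at about (207,195). In the side view the knob sits just under the jaws at (600,168). I'll go down and grip.

```bash
python3 -m creep '[[45,[1,-1,30],[0,0,0]],[45,[1,-2,50],[0,0,0]],[45,[1,-2,56],[0,0,0]],[0,[1,-2,56],[0,0,0]],[0,[1,-2,56],[0,0,0]],[0,[1,-2,56],[0,0,0]],[0,[1,-2,56],[0,0,0]],[0,[1,-2,56],[0,0,0]]]' 15
```

```text
t: 3.85
ee_pos: [0.5418, 0.02, 0.1904]
orientation: [0.026, 0.961, -0.096, 0.258]
wrist_force: [-3.9, -1.8, 8.2]
grip_width: 0.0216
finger_force: 15.0
```

```bash
python3 -m creep '[[0,[0,0,-10],[0,0,0]],[0,[0,0,-20],[0,0,0]],[0,[0,0,-40],[0,0,0]],[0,[0,0,-80],[0,0,0]],[0,[0,0,-80],[0,0,0]]]'
python3 - <<'E'
from h import *
n=-frame(-11.35,30)[:,2]
F=frame(-11.35,30)
D=np.array([.500,.2705,.005])
# spigot end 15 mm beyond centre in +x, lowest point of tilted spigot ~3mm below end centre
g=D+[.015,-.003,.0]+n*.044+[0,0,.006]
go(g+[0,0,.1],F);go(g,F);print(g)
for nm in("top","side"):
    im=get_image(nm);print([(round(r["conf"],2),r["box"]) for r in cut_out("plug",im)[:4]])
E
```

```text
t: 4.35
ee_pos: [0.5029, 0.0286, 0.2639]
orientation: [0.026, 0.96, -0.095, 0.261]
wrist_force: [1.4, 0.2, 0.4]
grip_width: 0.0215
finger_force: 15.0
t 4.35 shift [-107.3 -236.6   72.4] turn [-0.0008 -0.0063  0.0002] world [  -8.5  243.1 -116.6]
t 4.35 shift [-157.9 -236.5  158.6] turn [-0.0008 -0.0063  0.0002] world [  -8.5  243.1 -216.6]
[0.49343025 0.27182964 0.04910512]
[(0.9, [293.4, 269.6, 315.2, 292.1]), (0.73, [302.5, 139.8, 327.3, 152.3]), (0.59, [374.3, 249.3, 404.5, 261.2]), (0.5, [240.5, 128.0, 272.3, 141.2])]
[(0.65, [359.2, 224.2, 366.8, 240.7]), (0.62, [364.1, 205.4, 371.2, 218.3]), (0.59, [241.8, 256.4, 259.0, 275.1]), (0.53, [319.9, 344.2, 381.4, 397.9])]
```

```bash
python3 -m creep '[[0,[-107,-237,72],[0,0,0]],[0,[-107,-237,72],[0,0,0]],[0,[-107,-237,72],[0,0,0]],[0,[-107,-237,72],[0,0,0]],[0,[-107,-237,72],[0,0,0]],[0,[-107,-237,72],[0,0,0]],[0,[-132,-237,115],[0,0,0]],[0,[-150,-237,144],[0,0,0]],[0,[-157,-237,157],[0,0,0]],[0,[-157,-237,157],[0,0,0]]]'
python3 - <<'E'
from h import *
F=frame(-11.35,30)
go([.4934,.2718,.0491],F)
for nm in("side","top"):
    im=get_image(nm);save(im,nm+"2.png",(290,300,410,420) if nm=="side" else (150,220,270,340),3.3)
cv2.imwrite("pics/both2.png",np.hstack([cv2.imread("pics/side2.png"),cv2.imread("pics/top2.png")]))
E
```

```text
t: 5.55
ee_pos: [0.4907, 0.2714, 0.0408]
orientation: [0.027, 0.962, -0.095, 0.254]
wrist_force: [0.4, -0.8, -0.5]
grip_width: 0.0216
finger_force: 25.6
t 5.55 shift [ 6.4 -0.9 -3.9] turn [0.0027 0.006  0.0026] world [3.7 0.2 6.5]
```

View pics/both2.png

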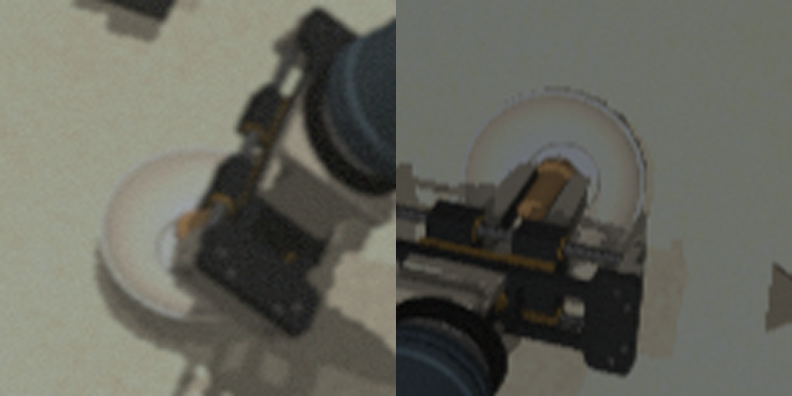

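Both views show the plug between the fingers, inside the dish. I'll release and retreat along the tool axis.

```bash
python3 -m creep '[[30,[2,-1,-3],[0,0,0]],[45,[2,-1,-3],[0,0,0]],[45,[2,-1,-3],[0,0,0]],[45,[2,-1,-15],[0,0,0]],[45,[2,-1,-40],[0,0,0]],[45,[2,-1,-90],[0,0,0]],[45,[2,-1,-140],[0,0,0]],[45,[2,-1,-190],[0,0,0]],[45,[2,-1,-240],[0,0,0]],[45,[2,-1,-240],[0,0,0]]]'
python3 - <<'E'
from h import *
G=np.array([.4867,-.280,.181])
for f in(1,):
  for psi in(7,):
    F=frame(psi,0,f);go(G+[-.03,.08,.17],F);go(G+[0,0,.1],F);go(G,F)
for nm in("side","top"):
    im=get_image(nm);save(im,nm+"3.png",(290,300,410,420) if nm=="side" else (150,220,270,340),3.3)
    C=cloud(im);m=im["depth"]>0
    B=C[m&(abs(C[...,0]-.527)<.1)&(abs(C[...,1]+.27)<.06)&(abs(C[...,2]-.141)<.005)];print(nm,"rack",cv2.minAreaRect((B[:,:2]*1000).astype(np.float32)))
    T=C[m&(abs(C[...,0]-.488)<.03)&(abs(C[...,1]+.28)<.03)&(C[...,2]>.2)]
    print("rod",cv2.minEnclosingCircle((T[T[:,2]>T[:,2].max()-.006][:,:2]*1000).astype(np.float32)),T[:,2].max())
cv2.imwrite("pics/both3.png",np.hstack([cv2.imread("pics/side3.png"),cv2.imread("pics/top3.png")]))
E
```

```text
t: 6.65
ee_pos: [0.3772, 0.2986, 0.2604]
orientation: [0.021, 0.96, -0.096, 0.261]
wrist_force: [1.0, -0.0, 0.4]
grip_width: 0.045
finger_force: 0.0
t 6.65 shift [198.2 472.7   7.8] turn [ 0.0745 -0.5262 -0.3131] world [  79.5 -498.6   88.6]
t 6.65 shift [202.  546.   90.3] turn [ 0.0745 -0.5262 -0.3131] world [ 109.5 -578.6   18.6]
t 6.65 shift [151.6 547.  176.6] turn [ 0.0745 -0.5262 -0.3131] world [ 109.5 -578.6  -81.4]
side rack ((528.2032470703125, -276.39794921875), (173.92849731445312, 74.57229614257812), 7.799666404724121)
rod ((485.0998840332031, -279.575439453125), 12.597455978393555) 0.21134693197311938
top rack ((527.5457153320312, -280.11602783203125), (174.89305114746094, 66.289794921875), 7.512338161468506)
rod ((486.04779052734375, -284.4947509765625), 11.264595031738281) 0.21285577221837515
```

View pics/both3.png

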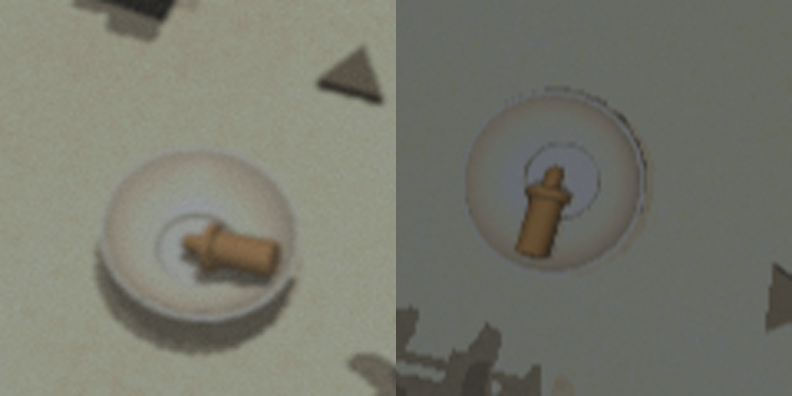

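The plug lies fully inside the dish, at crop (230,250) in the side view and (545,215) in the top view. Now the rod.

```bash
python3 -m creep '[[50,[198,473,8],[0.0745,-0.5262,-0.3131]],[50,[198,473,8],[0.0745,-0.5262,-0.3131]],[50,[198,473,8],[0.0745,-0.5262,-0.3131]],[50,[198,473,8],[0.0745,-0.5262,-0.3131]],[50,[198,473,8],[0.0745,-0.5262,-0.3131]],[50,[198,473,8],[0.0745,-0.5262,-0.3131]],[50,[198,473,8],[0.0745,-0.5262,-0.3131]],[50,[198,473,8],[0.0745,-0.5262,-0.3131]],[50,[198,473,8],[0.0745,-0.5262,-0.3131]],[50,[198,473,8],[0.0745,-0.5262,-0.3131]]]'
python3 - <<'E'
from h import *
G=np.array([.486,-.2805,.180]);F=frame(7.6,0);go(G+[0,0,.06],F);go(G,F)
E
```

```text
t: 7.75
ee_pos: [0.4404, -0.1079, 0.3239]
orientation: [0.003, 0.998, 0.059, -0.007]
wrist_force: [0.6, 0.6, 0.4]
grip_width: 0.0501
finger_force: 0.0
t 7.75 shift [ 26.2 176.3  86.4] turn [ 0.005   0.0135 -0.0153] world [  45.6 -172.6  -85.9]
t 7.75 shift [ 27.  176.  146.4] turn [ 0.005   0.0135 -0.0153] world [  45.6 -172.6 -145.9]
```

```bash
python3 -m creep '[[50,[24,110,30],[0.005,0.0135,-0.015]],[50,[24,150,60],[0.005,0.0135,-0.015]],[50,[26,176,84],[0.005,0.0135,-0.015]],[50,[26,176,84],[0.005,0.0135,-0.015]],[50,[26,176,84],[0.005,0.0135,-0.015]],[50,[26,176,84],[0.005,0.0135,-0.015]],[50,[26,176,84],[0.005,0.0135,-0.015]],[50,[26,176,84],[0.005,0.0135,-0.015]]]'
python3 - <<'E'
from h import *
G=np.array([.486,-.2805,.180]);F=frame(7.6,0);go(G+[0,0,.03],F);go(G,F)
E
```

```text
t: 8.55
ee_pos: [0.4873, -0.2765, 0.2436]
orientation: [0.001, 0.998, 0.068, 0.002]
wrist_force: [0.3, 0.6, 0.4]
grip_width: 0.0502
finger_force: 0.0
t 8.55 shift [-1.9  3.7 35.6] turn [ 0.0029 -0.0041  0.003 ] world [ -1.3  -4.  -35.6]
t 8.55 shift [-2.1  3.6 65.6] turn [ 0.0029 -0.0041  0.003 ] world [ -1.3  -4.  -65.6]
```

```bash
python3 -m creep '[[50,[-2,3.5,20],[0.003,-0.004,0.003]],[50,[-2,3.5,45],[0.003,-0.004,0.003]],[50,[-2,3.5,64],[0.003,-0.004,0.003]],[50,[-2,3.5,64],[0.003,-0.004,0.003]],[0,[-2,3.5,64],[0.003,-0.004,0.003]],[0,[-2,3.5,64],[0.003,-0.004,0.003]],[0,[-2,3.5,64],[0.003,-0.004,0.003]],[0,[-2,3.5,64],[0.003,-0.004,0.003]],[0,[-2,3.5,64],[0.003,-0.004,0.003]]]' 25
python3 -c "
from h import *
go(np.array([.486,-.2805,.180]),frame(7.6,0))"
```

```text
t: 9.45
ee_pos: [0.4865, -0.2821, 0.1801]
orientation: [0.001, 0.998, 0.066, 0.001]
wrist_force: [0.4, -0.3, 5.7]
grip_width: 0.0234
finger_force: 25.0
t 9.45 shift [-0.3 -1.6  2.1] turn [ 0.0016 -0.0011 -0.0011] world [-0.5  1.6 -2.1]
```

```bash
python3 -m creep '[[0,[0,0,-20],[0,0,0]],[0,[0,0,-60],[0,0,0]],[0,[0,0,-110],[0,0,0]],[0,[0,0,-160],[0,0,0]],[0,[0,0,-190],[0,0,0]],[0,[0,0,-190],[0,0,0]],[0,[0,0,-190],[0,0,0]]]' 40
python3 - <<'E'
from h import *
H=np.array([.5543,.0187,.166]);F=frame(-11.35,30);n=-F[:,2]
go(H+n*.225,F)
E
```

```text
t: 10.15
ee_pos: [0.4858, -0.2812, 0.3679]
orientation: [-0.001, 0.998, 0.066, -0.001]
wrist_force: [0.4, 1.1, -3.3]
grip_width: 0.0232
finger_force: 40.0
t 10.15 shift [   1.8 -324.4    9.3] turn [-0.0877  0.5202  0.3217] world [-40.8 321.8  -8.8]
```

```bash
python3 -m creep '[[0,[2,-40,0],[-0.0877,0.5202,0.3217]],[0,[2,-85,0],[-0.0877,0.5202,0.3217]],[0,[2,-130,0],[-0.0877,0.5202,0.3217]],[0,[2,-175,0],[-0.0877,0.5202,0.3217]],[0,[2,-220,0],[-0.0877,0.5202,0.3217]],[0,[2,-265,5],[-0.0877,0.5202,0.3217]],[0,[2,-305,9],[-0.0877,0.5202,0.3217]],[0,[2,-324,9],[-0.0877,0.5202,0.3217]],[0,[2,-324,9],[-0.0877,0.5202,0.3217]],[0,[2,-324,9],[-0.0877,0.5202,0.3217]]]'
cat > look.py <<'E'
from h import *
import sys
s=float(sys.argv[1])  # tip height above hole, m (expected)
H=np.array([.5543,.0187,.166]);F=frame(-11.35,30);n=-F[:,2]
go(H+n*(s+.165),F)
o=observe();e=np.array(o["ee_pos"]);Rc=R.from_quat(o["orientation"],scalar_first=True).as_matrix()
t=Rc[:,2];g=e-t*.002
for nm in("top","side"):
    im=get_image(nm);C=cloud(im);m=im["depth"]>0
    # points along the rod shaft in tool frame
    L=(C-g)@Rc; k=m&(np.hypot(L[...,0],L[...,1])<.015)&(L[...,2]>.06)&(L[...,2]<.155)
    Q=L[k];print(nm,"shaft pts",len(Q))
    if len(Q)>20: print("  x,y line vs z (mm/mm, mm@100)",[np.polyfit((Q[:,2]-.1)*1000,Q[:,i]*1000,1).round(3).tolist() for i in(0,1)])
    p=im["pixels"].copy();c=proj(im,H).astype(int)
    for q,col in((H,(0,255,0)),(H-.06*n,(0,255,255)),(g+t*.165,(255,0,0)),(g+t*.06,(255,0,255))):
        a=proj(im,q);cv2.circle(p,(int(round(a[0])),int(round(a[1]))),0,col,-1);print("  ",a.round(1),end="")
    print();y0=max(c[1]-60,0);x0=c[0]-50
    cv2.imwrite(f"pics/{nm}_.png",cv2.resize(p[y0:y0+100,x0:x0+100,::-1],(400,400),interpolation=cv2.INTER_NEAREST));print("  crop origin",x0,y0)
cv2.imwrite(f"pics/{sys.argv[2]}.png",np.hstack([cv2.imread("pics/top_.png"),cv2.imread("pics/side_.png")]))
E
python3 look.py .06 both4
```

```text
t: 11.15
ee_pos: [0.4444, 0.0406, 0.3575]
orientation: [0.026, 0.962, -0.094, 0.256]
wrist_force: [-0.1, -0.4, -1.6]
grip_width: 0.0231
finger_force: 40.0
t 11.15 shift [ 1.3 -0.1 -1.1] turn [0.     0.0037 0.0026] world [0.6 0.  1.6]
top shaft pts 242
  x,y line vs z (mm/mm, mm@100) [[0.005, 4.864], [0.002, 2.119]]
   [310.1 251.6]   [314.1 236.4]   [305.5 269.2]   [295.9 305. ]
  crop origin 260 191
side shaft pts 223
  x,y line vs z (mm/mm, mm@100) [[-0.001, 1.47], [0.004, -4.273]]
   [347.5 231.4]   [334.3 244.8]   [362.2 217.8]   [389.8 189.5]
  crop origin 297 171
```

View pics/both4.png

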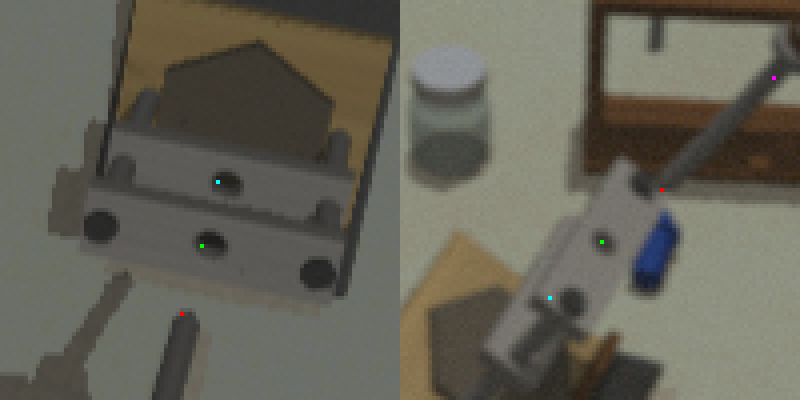

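Top view: the hole mouth is at crop (212,243), the lower hole at (229,183) and the rod tip at (190,313). Side view: the hole is at (603,243) and the rod at about (668,185). The rod is parallel to the tool. Next I'll measure the lateral miss in each image.

```bash
cat > off.py <<'E'
from h import *
H=np.array([.5543,.0187,.166]);F=frame(-11.35,30);n=-F[:,2]
o=observe();e=np.array(o["ee_pos"]);Rc=R.from_quat(o["orientation"],scalar_first=True).as_matrix();t=Rc[:,2];g=e-t*.002
A=[];b=[]
for nm in("top","side"):
    im=get_image(nm);C=cloud(im);L=(C-g)@Rc
    k=(im["depth"]>0)&(np.hypot(L[...,0],L[...,1])<.016)&(L[...,2]>.055)&(L[...,2]<.150)
    v,u=np.nonzero(k);d0=proj(im,g+t*.15)-proj(im,g+t*.06);d0/=np.linalg.norm(d0);nr=np.array([-d0[1],d0[0]])
    P=np.c_[u,v].astype(float);q=P-proj(im,g+t*.1);s=q@d0;w=q@nr
    bins=np.round(s);mid=np.array([[x,(w[bins==x].min()+w[bins==x].max())/2,np.ptp(w[bins==x])] for x in np.unique(bins) if (bins==x).sum()>3])
    f=np.polyfit(mid[:,0],mid[:,1],1)
    def dark(X,r):
        c=proj(im,X);g_=cv2.cvtColor(im["pixels"],cv2.COLOR_RGB2GRAY).astype(float)
        V,U=np.mgrid[:480,:640];m=np.hypot(U-c[0]-(1.5 if nm=="top" else 0),V-c[1])<r
        ref=np.percentile(g_[m],75);W=np.where(m,np.clip(ref*.85-g_,0,ref*.35),0)
        return np.array([(W*U).sum(),(W*V).sum()])/W.sum(),c
    for X,r in((H,7),):
        h,c=dark(X,r);rodw=np.polyval(f,(h-proj(im,g+t*.1))@d0)
        hw=(h-proj(im,g+t*.1))@nr
        print(nm,"rod width",np.median(mid[:,2]).round(1),"slope",f[0].round(4),"rod bias px",f[1].round(2),"hole px",h.round(2),"pred",c.round(2),"miss px",round(hw-rodw,2))
        J=[(proj(im,X+F[:,i]*.001)-c)@nr for i in(0,1)];A.append(J);b.append(hw-rodw)
print("move along tool x,y mm to align:",np.linalg.solve(A,b).round(2), "J",np.round(A,2).tolist())
E
python3 off.py; python3 off.py
```

```text
top rod width 6.3 slope 0.0029 rod bias px 1.06 hole px [312.43 251.32] pred [310.08 251.55] miss px 0.15
side rod width 5.0 slope -0.0013 rod bias px 0.23 hole px [347.44 231.15] pred [347.49 231.44] miss px 0.13
move along tool x,y mm to align: [0.23 0.3 ] J [[-0.03, 0.53], [0.45, 0.08]]
top rod width 6.3 slope 0.0023 rod bias px 1.08 hole px [312.43 251.3 ] pred [310.08 251.55] miss px -0.05
side rod width 4.2 slope 0.0084 rod bias px 0.14 hole px [347.45 231.13] pred [347.49 231.44] miss px -0.72
move along tool x,y mm to align: [-1.55 -0.18] J [[-0.03, 0.53], [0.45, 0.08]]
```

```bash
python3 -m creep '[[0,[0,0,20],[0,0.004,0.002]],[0,[0,0,40],[0,0.004,0.002]],[0,[0,0,52],[0,0.004,0.002]],[0,[0,0,58],[0,0.004,0.002]],[0,[0,0,64],[0,0.004,0.002]],[0,[0,0,70],[0,0.004,0.002]],[0,[0,0,74],[0,0.004,0.002]],[0,[0,0,74],[0,0.004,0.002]]]'
python3 -c "
from h import *
o=observe();print(np.round(o['wrist_torque'],2),(frame(-11.35,30).T@o['wrist_force']).round(2))"
python3 look.py -.014 both5
```

```text
t: 12.25
ee_pos: [0.4816, 0.0327, 0.2954]
orientation: [0.026, 0.961, -0.096, 0.259]
wrist_force: [-0.8, -1.0, -2.8]
grip_width: 0.0234
finger_force: 40.0
[ 0.02  0.8  -0.07] [-1.89  1.09  2.13]
t 12.25 shift [-0.6 -0.6  0.1] turn [ 0.0007 -0.0038 -0.0017] world [-0.3  0.7 -0.4]
top shaft pts 295
  x,y line vs z (mm/mm, mm@100) [[-0.03, 4.606], [-0.04, 1.841]]
   [310.1 251.6]   [314.1 236.4]   [311.5 247.4]   [303.3 278.1]
  crop origin 260 191
side shaft pts 246
  x,y line vs z (mm/mm, mm@100) [[-0.005, 0.489], [0.032, -5.037]]
   [347.5 231.4]   [334.3 244.8]   [344.  234.1]   [369.3 208.6]
  crop origin 297 171
```

View pics/both5.png

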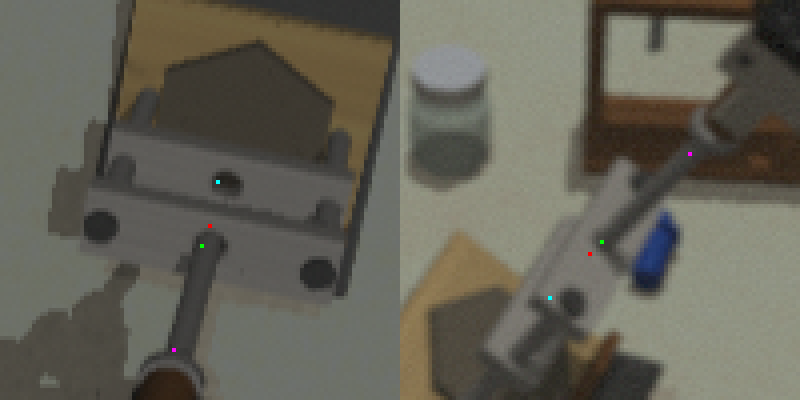

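The tip is in the upper hole, at crop (210,240) top and (600,243) side, with little side force. I'll continue down, yielding slightly to that force.

```bash
python3 -m creep '[[0,[-0.5,0.6,8],[0,-0.002,0]],[0,[-0.5,0.6,16],[0,-0.002,0]],[0,[-0.5,0.6,24],[0,-0.002,0]],[0,[-0.5,0.6,30],[0,-0.002,0]],[0,[-0.5,0.6,36],[0,-0.002,0]],[0,[-0.5,0.6,36],[0,-0.002,0]]]'
cat > f.py <<'E'
from h import *
F=frame(-11.35,30);H=np.array([.5543,.0187,.166]);o=observe();e=np.array(o['ee_pos'])-F[:,2]*.002
print("force tool",(F.T@o['wrist_force']).round(2),"torque tool",(F.T@o['wrist_torque']).round(2),"grip rel hole",((e-H)@F*1000).round(1))
go(H-F[:,2]*.04,F)
E
python3 f.py
```

```text
t: 12.95
ee_pos: [0.4991, 0.0286, 0.2636]
orientation: [0.026, 0.961, -0.096, 0.258]
wrist_force: [-1.1, 0.6, -2.2]
grip_width: 0.023
finger_force: 40.0
force tool [-2.16 -0.33  1.3 ] torque tool [ 0.03 -0.51  0.05] grip rel hole [   0.3    1.1 -114.6]
t 12.95 shift [-0.4 -1.1 74.6] turn [ 0.0005 -0.0015 -0.0018] world [ 36.5  -6.2 -64.7]
```

```bash
python3 -m creep '[[0,[-0.3,0,4],[0,0,0]],[0,[-0.3,0,8],[0,0,0]],[0,[-0.3,0,12],[0,0,0]],[0,[-0.3,0,16],[0,0,0]],[0,[-0.3,0,20],[0,0,0]],[0,[-0.3,0,24],[0,0,0]],[0,[-0.3,0,24],[0,0,0]]]'
python3 f.py
```

```text
t: 13.65
ee_pos: [0.5105, 0.0263, 0.243]
orientation: [0.026, 0.961, -0.096, 0.258]
wrist_force: [-0.0, 0.3, -1.7]
grip_width: 0.0237
finger_force: 40.0
force tool [-0.95 -0.29  1.45] torque tool [ 0.04 -0.55  0.07] grip rel hole [  0.    1.2 -90.9]
t 13.65 shift [-0.1 -1.2 50.9] turn [ 0.0006 -0.0017 -0.0017] world [ 25.2  -3.9 -44.1]
```

Tip through the lower hole with no contact force; 51 mm to go.

```bash
python3 -m creep '[[0,[0,0,8],[0,0,0]],[0,[0,0,16],[0,0,0]],[0,[0,0,24],[0,0,0]],[0,[0,0,32],[0,0,0]],[0,[0,0,38],[0,0,0]],[0,[0,0,42],[0,0,0]],[0,[0,0,45],[0,0,0]],[0,[0,0,45],[0,0,0]]]'
python3 f.py
```

```text
t: 14.45
ee_pos: [0.5327, 0.0218, 0.2044]
orientation: [0.026, 0.961, -0.096, 0.259]
wrist_force: [-0.4, 0.3, -2.8]
grip_width: 0.0238
finger_force: 40.0
force tool [-1.8  -0.18  2.15] torque tool [ 0.05 -0.51  0.01] grip rel hole [  0.4   1.2 -46.1]
t 14.45 shift [-0.4 -1.2  6.1] turn [ 0.0005 -0.0022 -0.0017] world [ 2.9  0.6 -5.5]
```

```bash
python3 -m creep '[[0,[0,0,1.5],[0,0,0]],[0,[0,0,3],[0,0,0]],[0,[0,0,4],[0,0,0]],[0,[0,0,4],[0,0,0]]]'
python3 f.py
python3 -m creep '[[0,[0,0,1],[0,0,0]],[0,[0,0,1.5],[0,0,0]],[0,[0,0,1.5],[0,0,0]]]'
python3 f.py
```

```text
t: 14.85
ee_pos: [0.5347, 0.0215, 0.2014]
orientation: [0.026, 0.961, -0.096, 0.259]
wrist_force: [0.6, 0.6, -1.7]
grip_width: 0.0235
finger_force: 40.0
force tool [-0.43 -0.73  1.77] torque tool [-0.02 -0.56  0.02] grip rel hole [  0.6   1.1 -42.5]
t 14.85 shift [-0.6 -1.1  2.5] turn [ 0.0004 -0.0028 -0.0017] world [ 0.9  1.  -2.5]
t: 15.15
ee_pos: [0.5353, 0.0213, 0.2006]
orientation: [0.026, 0.961, -0.096, 0.259]
wrist_force: [-5.6, 0.4, 2.8]
grip_width: 0.0232
finger_force: 40.0
force tool [-3.38  0.71 -5.23] torque tool [-0.07 -0.84  0.  ] grip rel hole [  0.7   1.1 -41.5]
t 15.15 shift [-0.7 -1.1  1.5] turn [ 0.0005 -0.0032 -0.0015] world [ 0.3  1.1 -1.7]
```

```bash
python3 -m creep '[[0,[0,0,0.7],[0,0,0]],[0,[0,0,0.7],[0,0,0]]]' 20; python3 f.py
python3 -m creep '[[26,[0,0,0.7],[0,0,0]],[35,[0,0,0.7],[0,0,0]],[50,[0,0,0.7],[0,0,0]],[50,[0,0,0.7],[0,0,0]],[50,[0,0,-20],[0,0,0]],[50,[0,0,-50],[0,0,0]],[50,[0,0,-100],[0,0,0]],[50,[0,0,-150],[0,0,0]],[50,[0,0,-180],[0,0,0]],[50,[0,0,-180],[0,0,0]]]'
python3 - <<'E'
from h import *
F=frame(-11.35,30);H=np.array([.5543,.0187,.166])
for nm,bx in(("top",(270,180,370,280)),("side",(300,170,400,270))):
    im=get_image(nm);save(im,nm+"_.png",bx,4)
    C=cloud(im);L=(C-H)@F;k=(im["depth"]>0)&(np.hypot(L[...,0],L[...,1]-.002)<.02)&(L[...,2]<-.003)
    print(nm,"heights above bar mm (top of handle should be 70)",np.percentile(-L[k][:,2]*1000,[1,50,99]).round(1))
cv2.imwrite("pics/both6.png",np.hstack([cv2.imread("pics/top_.png"),cv2.imread("pics/side_.png")]))
E
```

```text
t: 15.35
ee_pos: [0.5355, 0.0213, 0.2005]
orientation: [0.026, 0.961, -0.096, 0.259]
wrist_force: [-10.2, 0.5, 9.7]
grip_width: 0.0237
finger_force: 20.0
force tool [ -3.84   1.53 -13.45] torque tool [-0.22 -1.14  0.09] grip rel hole [  0.8   1.1 -41.4]
t 15.35 shift [-0.9 -1.1  1.4] turn [ 0.0006 -0.0036 -0.0013] world [ 0.2  1.1 -1.6]
t: 16.35
ee_pos: [0.4478, 0.0393, 0.3607]
orientation: [0.026, 0.959, -0.096, 0.264]
wrist_force: [-0.3, -0.5, 0.3]
grip_width: 0.0499
finger_force: 0.0
top heights above bar mm (top of handle should be 70) [  3.7  49.7 333.6]
side heights above bar mm (top of handle should be 70) [  4.2  50.3 612.9]
```

View pics/both6.png

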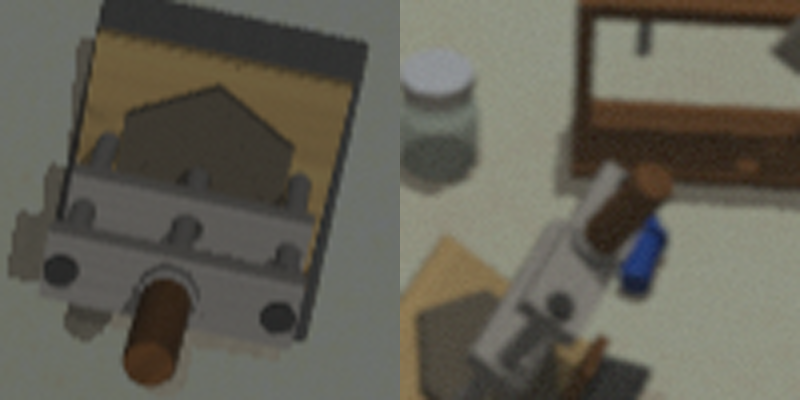

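The collar lies on the upper bar at crop (168,288). The shaft shows between the bars at (185,230) and below the lower bar at (193,180). One last height check before I hand in.

```bash
python3 - <<'E'
from h import *
F=frame(-11.35,30);H=np.array([.5543,.0187,.166]);ok=[]
for nm in("top","side"):
    im=get_image(nm);C=cloud(im);L=(C-H)@F;h=-L[...,2]*1000
    k=(im["depth"]>0)&(np.hypot(L[...,0],L[...,1])<.022)&(h>3)&(h<100)
    ok.append(np.percentile(h[k],99));c=k&(h<20);print(nm,"top",ok[-1].round(1),"collar hist",np.histogram(h[c],bins=np.arange(3,21,2))[0])
if all(abs(x-70)<3.5 for x in ok): print(hand_in())
E
```

```text
top top 69.5 collar hist [14 12 23  8  9  8  5  9]
side top 69.6 collar hist [ 5 23 11  5  8  6 10 10]
the job is handed in; nothing more can be done
None
```

The job is handed in at about 16 s of the 59 s allowed: the plug lies in the white dish, the rod was lowered through both guides until its collar sat on the upper bar (handle top measured at 69.5 mm, 70 expected), and the gripper is clear of everything.

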